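Uncouple the print head from the press ball and hold it up

ROBOT

A 6-joint arm with a two-finger parallel gripper is mounted at the origin on the work surface. World frame = base frame: x ahead of the robot, y to its left, z up, the work surface at z = 0. Lengths are in m, angles in degrees, forces in N, time in s.
With the tool pointing down it reaches from about 0.15 to 0.775 m from the base axis. Payload 6.1 kg.
Tool frame: the origin (TCP) lies midway between the tips of the shut fingers; the grasp point (between the pads) lies manip.grip_point_offset behind it (manip.grip_point_offset is the distance from the TCP to the grasp point, in m); y points along the fingers, x is the direction in which the jaws open and shut, and the axes are right-handed (so a half turn about y gives the same grasp; the last joint's range is limited). The gripper opens to 85 mm and grips with 20 to 120 N. Pads are 22 mm wide; open, the fingers measure 114 mm over their backs; the gripper's body (76 mm by 85 mm) begins 54 mm behind the grasp point. The pads swing forward as they close: fully open they stand 13 mm farther back than shut.
Start: joints at [-64.515, 7.208, -2.269, 80.523, 0, 90], TCP at [0.226, -0.474, 0.231] pointing down, gripper open.
Joint ranges: [-155.77, 155.77], [-54.66, 111.73], [-72.52, 77.12], [-102.08, 115.82], [-83.92, 84.16], [-180, 180]. Speed limits (degrees/s): [136.94, 136.94, 172.46, 180, 180, 180].

INTERFACE

Orientations are given as a 3x3 rotation matrix whose columns are the frame's x, y, z axes.
In Python, from plant import manip gives the robot as it stands.
- The arm moves only by the tool drive_tool, never from a script. Its argument "plan" is a list that holds one entry, the list of rows, each a list of 7 numbers: the shift along the tool's x, y, z normalised to -1 to 1, where 1 is 0.04 m, then the turn, a rotation vector about the tool's x, y, z normalised to -1 to 1, where 1 is 4 degrees, then the closure in counts, from 0 (fully open) to 255 (shut). In form: [[[tx, ty, tz, rx, ry, rz, fingers], ...]]. A call has exactly 10 rows; each row shifts and turns the commanded pose from where the row before left it, along the tool's axes as they then stand; what a row does not reach is not made up. A row lasts 1/8 s, in which the tool goes at most 62.5 mm and 10.7 degrees, less where a joint would pass 70% of its speed; a pose out of reach is approached as far as the arm can. A call with a number of a shift or a turn outside -1 to 1 is refused whole. A call with a gripper value outside its range is refused whole. The fingers move at their own pace and stop on an object; the grip force is fixed at half the most. Time passes only in rows, so rows that do not move let the fingers close, or fill a call up. It gives the time, the measured TCP pose, the force and the opening at its end, in the units of the state.
- manip.observe(): the state, without advancing time (a new reading comes with each control period).
- manip.camera(name): name is "scene" or "top"; returns a dict with "pixels" (384x512x3 uint8, red, green, blue), "intrinsics" (3x3 intrinsics, pixels), "dist_coeffs" ([k1, k2, p1, p2, k3] as OpenCV has them; the pictures are not rectified), "R" (3x3) and "t" (3): a world point X has camera coordinates R X + t. Camera axes: x right, y down, z forward; pixel columns grow to the right and rows downward; lengths in m; the calibration is good to about 2 mm. A picture is of the moment at which its call begins. There is no depth.
- manip.job_done(): hands the job in, once; it reports no verdict.
The state is a dict: "t": time; "joint_positions": joint angles; "qvel": joint speeds; "joint_efforts": joint torques, N m; "tcp_pos": TCP position; "orientation": TCP orientation; "contact_force": force on the tool from outside, world axes, zero at the start; "moment": the same for the moment, N m; "opening": opening from 0.0 (shut) to 1.0 (fully open).
Only numpy, scipy, OpenCV 4.12 (cv2) and the standard library are available. Lean on these libraries where they do the work, as an engineer would, in place of code of your own. Each camera call takes 0.05 s, during which the arm holds its last target. There are 200 camera calls.

TASK

Let the air out of the press clamp first: squeeze the red trigger all the way in on the fixed pistol grip, then let it spring back. Then pull the sprung side latch of the print head by its red handle, lift the head straight off its ball with the latch pulled, and finish while still holding it in the gripper, still and about level, roughly 10 cm above where it sat; do not put it down or let go. Leave the inks, tools and other things where they are.

Things in the scene. Friction and masses are not known exactly. Their poses are not given: they have to be found in the camera images.
- press: yellow fixed press base: plate 270 x 120 x 12 mm with a steel ball-headed stud, 30 mm across. Origin on the table straight under the ball; +x runs from the ball along the seated head's tongue to the clamp bar, z up. Two steel cheeks, up to 80 mm above the table, 57 to 87 mm along +x, flank the tongue with 2 mm clearance each side
- ball_top (a point): top of the steel ball of the press base, 83 mm above the table; axes as the press base's
- head: loose print head, 0.5 to 0.8 kg with latch: grey coupler 53 x 53 x 47 mm open below, yellow tongue 30 x 30 mm to +x, clamp bar 150 mm wide 160 mm from the ball with two black star knobs (tops 70 mm above origin). Origin: centre of the coupler's underside, 48 mm above the table when seated; axes then as the press's. Centre of mass 27 mm to +x. Only the latch holds it down
- socket (a point): ceiling of the coupler's socket, on the head, 35 mm above its underside; lies on the ball's top when seated, so the head is clear of the ball once lifted 35 mm. Axes as the head's
- latch (a joint): slide of the latch, m, to the head's +y: 0 shut (fork under the ball), 0.024 at its stop. From 0.015 it is clear of the ball; pull to about 0.019 and keep it there while lifting by the handle. Spring 4 N shut, 7 N pulled out; it shuts by itself. Once off the ball, the head slides sideways under the handle as the latch shuts; harmless. Grip firmly (about 60 N)
- latch_grip (a point): point inside the latch's red handle, an upright fin on top of the coupler: 44 mm long (head's x), 12 mm thick (head's y), 44 mm tall. The point is mid-length, mid-thickness, 19 mm below its top, 25 mm above its foot, 126 mm above the table when seated; 27 mm to +x and 10 mm to -y of the ball axis when shut. Free on both sides for a pinch from above. Axes as the head's
- gun: fixed black pistol grip of the air release, handle upwards. Origin on the table, z up. The handle spans x 0 to 24 mm, y -15 to 15 mm, and reaches 127 mm above the table; metal block below it up to 42 mm. Its red trigger stands on its -x side
- trigger (a joint): hinge of the red trigger, rad: 0 let go, 0.22 fully in. 8 mm thick, 20 mm wide, from its hinge 42 mm above the table up to 122 mm; at rest its outer face is at x = -22 mm of the grip (46 mm over trigger and handle; about 33 mm when fully in). Its top swings to the grip's +x; spring 4 to 7 N at 100 mm height
- squeeze (a point): point 100 mm above the table, mid-way over trigger and handle when fully squeezed (16 mm to -x of the handle's back face). Jaws centred here from above, closing along the grip's x from 75 mm or more, push the trigger in and meet the handle's back last. Axes as the grip's
- ink_jar: bystander, to be left alone: yellow ink jar, 62 mm across, 85 mm tall, black cap. Origin at the centre of its underside
- tape: bystander, to be left alone: roll of blue tape lying flat, 84 mm across, 24 mm high. Origin at the centre of its underside
- ink_tub: bystander, to be left alone: orange ink tub, 90 mm across, 140 mm tall, black cap. Origin at the centre of its underside
- squeegee: bystander, to be left alone: wooden squeegee with a red blade, lying flat, 75 x 240 x 28 mm. Origin at the centre of its underside
- ink_blue: bystander, to be left alone: blue ink jar, 62 mm across, 85 mm tall, white cap. Origin at the centre of its underside
- spatula: bystander, to be left alone: ink spatula lying flat, about 250 mm long. Origin at the centre of its underside (near its middle)
- wood_block: bystander, to be left alone: light wooden block lying flat, 70 x 160 x 22 mm. Origin at the centre of its underside
There are look-alikes about, which are no part of the job. Leave any purple or yellow look-alike of the gun alone.

How it is judged (in metres and radians):
On the way, in this order (a step that is already met when the one before it is completed fails the run):
1. the trigger is squeezed in (at least 0.16 of its 0.22 rad) (value of joint trigger above 0.16 rad), for 0.2 s.
2. the trigger is let go and has sprung back (value of joint trigger below 0.03 rad), for 0.2 s.
3. the latch is pulled out by at least 14 mm with the head still on its ball (value of joint latch above 0.014 m and z of socket in the frame of ball_top below 0.008 m), for 0.1 s.
At the end, for the whole second after the job is handed in: The socket is 75 to 180 mm above the ball's top, within 120 mm sideways; the head within 0.3 rad of level, slower than 0.05 m/s, held by the fingers (over 2 N), touching neither press, pistol grip nor bystanders; trigger let go (below 0.03 rad) (z of socket in the frame of ball_top between 0.075 and 0.18 m and horizontal distance between socket and ball_top below 0.12 m and angle between head's own z axis and vertical below 0.3 rad and linear speed of head below 0.05 m/s and contact force between the fingers and head above 2 N and value of joint trigger below 0.03 rad and contact force between head and press below 0.1 N and contact force between head and gun below 0.1 N and contact force between head and ink_jar below 0.1 N and contact force between head and tape below 0.1 N and contact force between head and ink_tub below 0.1 N and contact force between head and squeegee below 0.1 N and contact force between head and ink_blue below 0.1 N and contact force between head and spatula below 0.1 N and contact force between head and wood_block below 0.1 N); the arm keeps its last pose, push and grip.
It fails at once if an ink jar, tub, tool, block or the tape is shifted by more than 30 mm (distance of any of ink_jar, tape, ink_tub, squeegee, ink_blue, spatula, wood_block from where it was at the start of the episode above 0.03 m).
It also fails if it takes over 48 s, if anything falls off the work surface, if the arm or the gripper's body presses on something with over 40 N, if the wrist force passes 120 N, or if a joint passes its speed limit or range.

## Working session

There is one attempt and no reset: what is moved stays moved. The work goes in short steps, Python scripts to look and compute and a tool call to move; the robot and the scene stay as the last step left them, time stands still between calls to the robot, and variables do not carry over. Pictures are saved under pics/ and viewed, on a budget of 10 in all, crops included, one or two more only if the job needs it, and the job is handed in when it is done.

Besides the shell and the picture viewer there is one more tool, called after "Emit:" in YAML: its name, and indented under it one key for each argument. drive_tool: Moves the arm, as the interface text tells. Scaled input: -1 to 1 covers 0.04 m each way for a shift and 4 degrees each way for a turn. Its arguments: {"type":"object","properties":{"plan":{"type":"array"}},"required":["plan"]}

```bash
mkdir -p pics
cat > h.py <<'E'
from plant import manip
import numpy as np, cv2
def snap(n,f):
    c=manip.camera(n); np.savez(f'pics/{f}.npz',**{k:np.array(v) for k,v in c.items()})
    cv2.imwrite(f'pics/{f}.png',c['pixels'][:,:,::-1]); return c
def load(f): return dict(np.load(f'pics/{f}.npz'))
def ray(c,uv):
    p=cv2.undistortPoints(np.array([[uv]],float),c['intrinsics'],c['dist_coeffs'])[0,0]
    R=c['R']; return -R.T@c['t'], R.T@np.array([p[0],p[1],1.])
def plane(c,uv,z):
    o,d=ray(c,uv); return o+d*(z-o[2])/d[2]
def two(c1,u1,c2,u2):
    o,d=ray(c1,u1);p,e=ray(c2,u2)
    s=np.linalg.lstsq(np.c_[d,-e],p-o,rcond=None)[0]
    a=o+d*s[0];b=p+e*s[1];return (a+b)/2,np.linalg.norm(a-b)
def proj(c,X):
    return cv2.projectPoints(np.array(X,float).reshape(-1,3),cv2.Rodrigues(c['R'])[0],c['t'],c['intrinsics'],c['dist_coeffs'])[0].reshape(-1,2)
E
python3 - <<'E'
from h import *
a=snap('scene','s0');b=snap('top','t0')
np.set_printoptions(precision=3,suppress=True)
for c in(a,b): print(c['intrinsics'],-np.array(c['R']).T@c['t'],c['R'])
s=manip.observe();print(s['t'],s['tcp_pos'],s['orientation'],s['opening'],manip.grip_point_offset)
E
```

```text
[[386.328   0.    257.744]
 [  0.    386.328 187.64 ]
 [  0.      0.      1.   ]] [1.673 0.115 0.955] [[-0.136  0.99  -0.021]
 [ 0.596  0.065 -0.8  ]
 [-0.791 -0.121 -0.6  ]]
[[394.486   0.    260.517]
 [  0.    394.486 193.932]
 [  0.      0.      1.   ]] [ 0.46  -0.045  1.632] [[ 0.024 -1.     0.005]
 [-0.998 -0.024 -0.053]
 [ 0.053 -0.004 -0.999]]
0.1 [ 0.226 -0.474  0.231] [[ 0.43  -0.001  0.903]
 [-0.903  0.001  0.43 ]
 [-0.001 -1.    -0.   ]] 1.00318249950806 0.0187
```

View pics/s0.png

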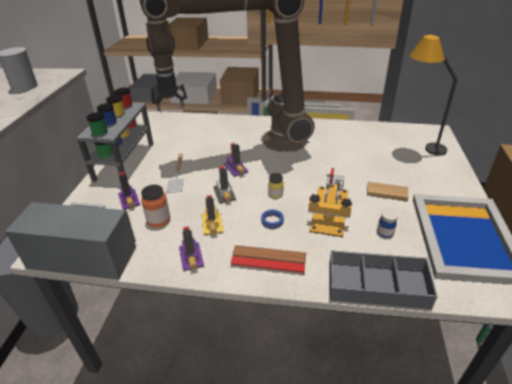

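View pics/t0.png

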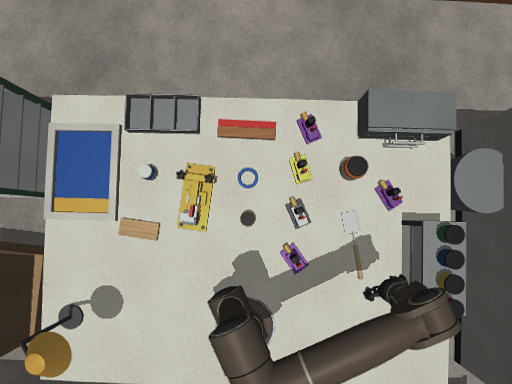

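The scene view shows five pistol grips. Top-view candidates are purple at (309,127), (389,194) and (294,257), yellow at (301,167), and one grey/metal at (298,212). By the description I choose the grey/metal one, at (224,185) in the scene view. The press is at top (197,200) and scene (330,208).

Run:
```python
from h import *
def crop(f,u,v,w,h):
    im=cv2.imread(f'pics/{f}.png')[v:v+h,u:u+w]; im=cv2.resize(im,(400,300),interpolation=cv2.INTER_CUBIC)
    k=400/w
    for i in range(0,w,10):
        cv2.line(im,(int(i*k),0),(int(i*k),8 if (u+i)%50 else 16),(255,0,255),1)
    for i in range(0,h,10):
        cv2.line(im,(0,int(i*k)),(8 if (v+i)%50 else 16,int(i*k)),(255,0,255),1)
    return im
a=np.vstack([np.hstack([crop('s0',190,155,80,60),crop('t0',260,180,80,60)]),np.hstack([crop('s0',290,160,100,75),crop('t0',140,160,100,75)])])
cv2.imwrite('pics/c1.png',a)
```

```text
(no output)
```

View pics/c1.png

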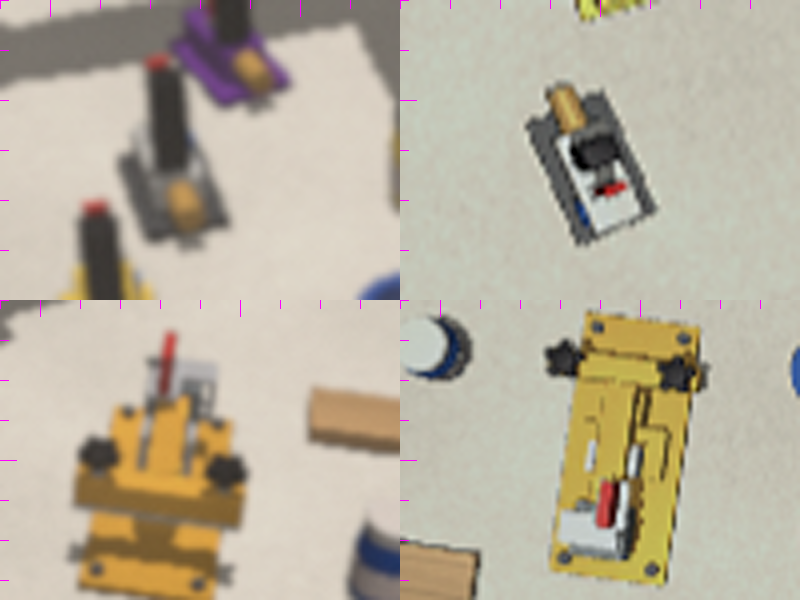

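Crop: the grey-base gun has its red trigger at top (302.4,217.6) and its handle at (299.4,210), so its +x is roughly world +x turned about 25°. The red fin is at top (191.5,210) and scene (331.5,251). The knobs lie towards the world +x side. Next I measure with masks.

```bash
cat > m.py <<'E'
from h import *
np.set_printoptions(precision=4,suppress=True)
def mask(f,box,fn):
    c=load(f); im=c['pixels'].astype(int); u,v,w,h=box
    hsv=cv2.cvtColor(c['pixels'],cv2.COLOR_RGB2HSV).astype(int)
    m=np.zeros(im.shape[:2],bool); s=np.s_[v:v+h,u:u+w]; m[s]=fn(hsv)[s]
    ys,xs=np.nonzero(m); return c,np.c_[xs,ys].astype(np.float32)
red=lambda h:((h[...,0]<6)|(h[...,0]>172))&(h[...,1]>130)&(h[...,2]>90)
black=lambda h:(h[...,2]<60)
yel=lambda h:(h[...,0]>14)&(h[...,0]<32)&(h[...,1]>110)&(h[...,2]>60)
E
python3 - <<'E'
from m import *
c,p=mask('t0',(290,205,25,25),red);print('trig top',len(p),p.mean(0),plane(c,p.mean(0),.122))
c,p=mask('t0',(290,200,20,16),black);print('handle',len(p),p.mean(0),plane(c,p.mean(0),.127),cv2.minAreaRect(p))
c,p=mask('s0',(212,160,16,14),red);print('trig scene',len(p),p.mean(0),plane(c,p.mean(0),.122))
b=c
# gun base plate/ white block in top
hs=cv2.cvtColor(c['pixels'],cv2.COLOR_RGB2HSV)
c,p=mask('t0',(280,190,40,42),lambda h:(h[...,1]<60)&(h[...,2]>40)&(h[...,2]<135));print('plate',cv2.minAreaRect(p))
q=cv2.boxPoints(cv2.minAreaRect(p));P=np.array([plane(c,x,.012) for x in q]);print(P)
# fin
c,p=mask('t0',(180,195,25,25),red);print('fin',len(p),p.mean(0),cv2.minAreaRect(p),p.min(0),p.max(0),plane(c,p.mean(0),.143))
b,r=mask('s0',(320,160,25,45),red);print('fin scene',len(r),r.mean(0),r.min(0),r.max(0)); 
print(two(c,p.mean(0),b,[r[:,0].mean(),r[:,1].min()+2]))
c,p=mask('t0',(165,155,60,80),yel);R=cv2.minAreaRect(p);print('press',R)
q=cv2.boxPoints(R);P=np.array([plane(c,x,.012) for x in q]);print(P,np.linalg.norm(P-np.roll(P,1,0),axis=1))
E
```

```text
trig top 6 [302.1667 217.3333] [ 0.4548 -0.2119  0.122 ]
handle 48 [298.5208 209.6875] [ 0.4837 -0.1969  0.127 ] ((296.9692077636719, 209.44615173339844), (14.383749961853027, 7.367286682128906), 15.255120277404785)
trig scene 4 [221.   167.25] [ 0.4589 -0.213   0.122 ]
plate ((296.89691162109375, 211.26806640625), (30.663454055786133, 17.26088523864746), 66.03751373291016)
[[ 0.5206 -0.143   0.012 ]
 [ 0.551  -0.2074  0.012 ]
 [ 0.4371 -0.2608  0.012 ]
 [ 0.4069 -0.1965  0.012 ]]
fin 31 [190.7419 210.7742] ((190.75387573242188, 210.96925354003906), (2.728764057159424, 10.170848846435547), 7.125016689300537) [189. 206.] [192. 216.] [0.4695 0.2114 0.143 ]
fin scene 11 [331.5454 172.6364] [331. 169.] [332. 176.]
(array([0.4696, 0.2103, 0.1427]), np.float64(0.002403683425997126))
press ((196.50132751464844, 196.90716552734375), (30.541322708129883, 64.76787567138672), 7.943472385406494)
[[0.403  0.2888 0.012 ]
 [0.6683 0.2609 0.012 ]
 [0.6536 0.1352 0.012 ]
 [0.3889 0.164  0.012 ]] [0.1256 0.2668 0.1266 0.2663]
```

Emit:
drive_tool:
  plan:
    - [[-0.345,0,0.865,0,0,0,0],[-0.345,0,0.865,0,0,0,0],[-0.345,0,0.865,0,0,0,0],[-0.345,0,0.865,0,0,0,0],[-0.345,0,0.865,0,0,0,0],[-0.345,0,0.865,0,0,0,0],[-0.345,0,0.865,0,0,0,0],[-0.345,0,0.865,0,0,0,0],[-0.345,0,0.865,0,0,0,0],[-0.345,0,0.865,0,0,0,0]]

```text
t: 1.35
tcp_pos: [0.4794, -0.1994, 0.2309]
orientation: [[0.43, -0.001, 0.903], [-0.903, 0.0, 0.43], [-0.001, -1.0, -0.001]]
contact_force: [-0.1, -0.9, 1.4]
opening: 1.005
```

Emit:
drive_tool:
  plan:
    - [[0,0,0,0,-1,0,0],[0,0,0,0,-1,0,0],[0,0,0,0,-1,0,0],[0,0,0,0,-1,0,0],[0,0,0,0,-1,0,0],[0,0,0,0,-1,0,0],[0,0,0,0,-1,0,0],[0,0,0,0,-1,0,0],[0,0,0,0,-1,0,0],[0,0,0,0,-1,0,0]]

```text
t: 2.6
tcp_pos: [0.4786, -0.2004, 0.2308]
orientation: [[0.911, -0.001, 0.413], [-0.413, 0.0, 0.911], [-0.001, -1.0, -0.0]]
contact_force: [-0.8, -0.0, -0.0]
opening: 1.003
```

Emit:
drive_tool:
  plan:
    - [[0,0,0,0,-1,0,0],[0,0,0,0,-1,0,0],[0,0,0,0,-1,0,0],[0,0,0,0,-1,0,0],[0,0,0,0,-1,0,0],[0,0,0,0,-1,0,0],[0,0,0,0,-1,0,0],[0,0,0,0,-1,0,0],[0,0,0,0,-1,0,0],[0,0,0,0,-1,0,0]]

```text
t: 3.85
tcp_pos: [0.4786, -0.2004, 0.2308]
orientation: [[0.963, -0.001, -0.269], [0.269, 0.0, 0.963], [-0.001, -1.0, 0.001]]
contact_force: [0.0, 0.4, 0.1]
opening: 0.999
```

```bash
cat > goal.py <<'E'
import sys
from m import *
def delta(p,yaw):
    s=manip.observe();O=np.array(s['orientation']);T=np.array(s['tcp_pos'])
    h=np.degrees(np.arctan2(O[1,0],O[0,0]))
    print('t',s['t'],'tcp',T,'head',h,'yaxis',O[:,1],'open',s['opening'],'F',np.array(s['contact_force']))
    print('tool shift mm',1000*O.T@(np.array(p)-T),'turn about y deg (neg=ccw)',-(yaw-h))
if __name__=='__main__':
    a=list(map(float,sys.argv[1:]));delta(a[:3],a[3])
E
python3 goal.py 0.4797 -0.2005 0.081 25
```

```text
t 3.85 tcp [ 0.4786 -0.2004  0.2308] head 15.616283475836624 yaxis [-0.0009  0.0003 -1.    ] open 0.999066433105988 F [0.0379 0.3845 0.1069]
tool shift mm [  1.0895 149.829   -0.4856] turn about y deg (neg=ccw) -9.383716524163376
```

Emit:
drive_tool:
  plan:
    - [[0,0,0,0,-1,0,0],[0,0,0,0,-1,0,0],[0,0,0,0,-0.35,0,0],[0.03,0.8,0,0,0,0,0],[0,0.8,0,0,0,0,0],[0,0.5,0,0,0,0,0],[0,0,0,0,0,0,0],[0,0,0,0,0,0,0],[0,0,0,0,0,0,0],[0,0,0,0,0,0,0]]

```text
t: 5.1
tcp_pos: [0.4804, -0.2001, 0.1481]
orientation: [[0.907, 0.001, -0.421], [0.421, -0.001, 0.907], [0.001, -1.0, -0.001]]
contact_force: [0.7, -0.4, -0.3]
opening: 1.003
```

```bash
python3 - <<'E'
from h import *
def crop(f,u,v,w,h):
    return cv2.resize(cv2.imread(f'pics/{f}.png')[v:v+h,u:u+w],(400,400),interpolation=cv2.INTER_CUBIC)
snap('scene','s1');snap('top','t1')
cv2.imwrite('pics/c2.png',np.hstack([crop('s1',185,130,80,80),crop('t1',260,170,80,80)]))
E
python3 goal.py 0.4797 -0.2005 0.081 25
```

```text
t 5.2 tcp [ 0.4802 -0.2001  0.1478] head 24.881711348135205 yaxis [ 0.0008 -0.0003 -1.    ] open 0.9981613761072806 F [-0.242  -0.5685 -0.0018]
tool shift mm [-0.6496 66.7843 -0.1666] turn about y deg (neg=ccw) -0.11828865186479476
```

View pics/c2.png

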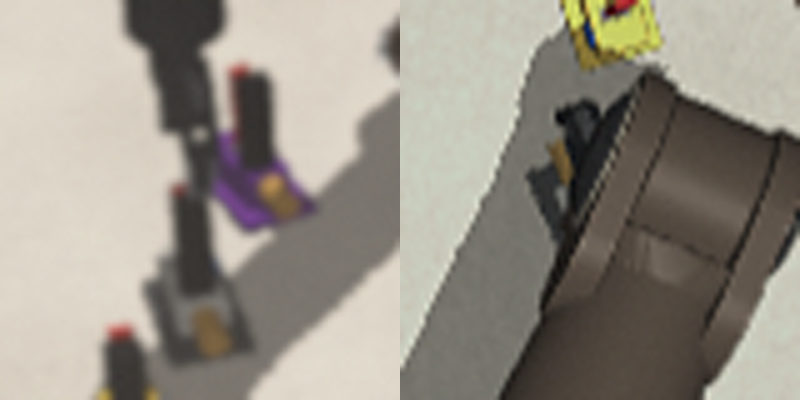

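The picture shows the open gripper straight above the grey gun, with the near finger just beyond the handle's +x side, as expected. I go down and squeeze.

Emit:
drive_tool:
  plan:
    - [[0,0.5,0,0,0,0,0],[0,0.5,0,0,0,0,0],[0,0.4,0,0,0,0,0],[0,0.27,0,0,0,0,0],[0,0,0,0,0,0,0],[0,0,0,0,0,0,70],[0,0,0,0,0,0,110],[0,0,0,0,0,0,130],[0,0,0,0,0,0,130],[0,0,0,0,0,0,130]]

```text
t: 6.45
tcp_pos: [0.4762, -0.2024, 0.0825]
orientation: [[0.908, -0.006, -0.419], [0.419, -0.007, 0.908], [-0.008, -1.0, -0.004]]
contact_force: [-18.6, -6.6, 18.5]
opening: 0.493
```

Emit:
drive_tool:
  plan:
    - [[0,0,0,0,0,0,140],[0,0,0,0,0,0,145],[0,0,0,0,0,0,150],[0,0,0,0,0,0,155],[0,0,0,0,0,0,160],[0,0,0,0,0,0,160],[0,0,0,0,0,0,160],[0,0,0,0,0,0,160],[0,0,0,0,0,0,160],[0,0,0,0,0,0,160]]

```text
t: 7.7
tcp_pos: [0.4739, -0.2035, 0.0835]
orientation: [[0.908, -0.01, -0.418], [0.418, -0.01, 0.908], [-0.014, -1.0, -0.005]]
contact_force: [-27.8, -8.9, 29.9]
opening: 0.391
```

The opening is 33 mm, which matches the trigger fully in. I release and go up.

Emit:
drive_tool:
  plan:
    - [[0,0,0,0,0,0,100],[0,0,0,0,0,0,50],[0,0,0,0,0,0,0],[0,0,0,0,0,0,0],[0,0,0,0,0,0,0],[0,0,0,0,0,0,0],[0,0,0,0,0,0,0],[0,0,0,0,0,0,0],[0,-0.3,0,0,0,0,0],[0,-0.3,0,0,0,0,0]]

```text
t: 8.95
tcp_pos: [0.4801, -0.2, 0.1055]
orientation: [[0.907, 0.0, -0.421], [0.421, -0.0, 0.907], [0.0, -1.0, -0.0]]
contact_force: [-0.0, 0.5, -0.3]
opening: 1.002
```

Emit:
drive_tool:
  plan:
    - [[0,-0.5,0,0,0,0,0],[0,-0.8,0,0,0,0,0],[0,-1,0,0,0,0,0],[0,-1,0,0,0,0,0],[0,-0.8,0,0,0,0,0],[0,0,0,0,-1,0,0],[0,0,0,0,-1,0,0],[0,0,0,0,-1,0,0],[0,0,0,0,-1,0,0],[0,0,0,0,-1,0,0]]

```text
t: 10.2
tcp_pos: [0.4799, -0.2, 0.2697]
orientation: [[0.707, 0.001, -0.707], [0.707, -0.0, 0.707], [0.001, -1.0, -0.001]]
contact_force: [0.7, 0.2, 0.0]
opening: 1.001
```

Emit:
drive_tool:
  plan:
    - [[0,0,0,0,-1,0,0],[0,0,0,0,-1,0,0],[0,0,0,0,-1,0,0],[0,0,0,0,-1,0,0],[0,0,0,0,-1,0,0],[0,0,0,0,-1,0,0],[0,0,0,0,-1,0,0],[0,0,0,0,-1,0,0],[0,0,0,0,-1,0,0],[0,0,0,0,-0.8,0,0]]

```text
t: 11.45
tcp_pos: [0.48, -0.2, 0.2697]
orientation: [[0.101, 0.001, -0.995], [0.995, -0.001, 0.101], [-0.0, -1.0, -0.001]]
contact_force: [0.5, 0.0, 1.2]
opening: 1.003
```

```bash
python3 - <<'E'
from m import *
snap('scene','s2');snap('top','t2')
c,p=mask('s2',(205,155,30,20),red);print('trig scene',len(p),p.mean(0),'before 221,167.25')
# gripper possibly hides top view; refine fin using original views
c=load('t0')
c,p=mask('t0',(165,155,60,80),yel)
im=load('s0')['pixels']; print(im[166:182,326:338,0]-0);
E
python3 goal.py 0.4695 0.211 0.25 84
```

```text
trig scene 0 [nan nan] before 221,167.25
[[218 219 219 219 218 217 215 214 217 220 219 220]
 [218 218 217 218 216 211 206 203 210 217 219 219]
 [217 218 218 218 212 205 198 197 203 212 217 218]
 [217 217 217 216 210 200 196 195 198 210 216 218]
 [214 216 216 213 204 198 196 197 201 211 217 217]
 [216 216 215 210 199 193 195 197 206 215 216 216]
 [213 212 210 204 193 191 190 192 208 216 217 216]
 [205 198 192 188 181 181 178 180 201 212 213 214]
 [187 163 152 151 150 152 153 160 186 201 205 205]
 [175 138 118 119 124 126 131 146 173 188 190 191]
 [188 150 127 122 120 120 126 144 171 182 182 181]
 [200 170 153 144 130 122 128 152 174 184 183 181]
 [204 182 167 152 131 122 132 159 177 179 175 174]
 [201 183 168 147 127 120 134 162 174 165 154 151]
 [197 182 166 139 119 118 134 163 170 148 128 124]
 [195 182 165 137 118 116 133 164 166 140 117 114]]
t 11.55 tcp [ 0.48   -0.2     0.2695] head 84.09032507661844 yaxis [ 0.0011 -0.0004 -1.    ] open 1.001365701386424 F [0.4179 0.1065 0.3622]
tool shift mm [407.72    19.3504  52.7609] turn about y deg (neg=ccw) 0.09032507661844136<stdin>:3: RuntimeWarning: Mean of empty slice.
  ret = um.true_divide(
```

Emit:
drive_tool:
  plan:
    - [[1,0,0.13,0,0,0,0],[1,0,0.13,0,0,0,0],[1,0,0.13,0,0,0,0],[1,0,0.13,0,0,0,0],[1,0,0.13,0,0,0,0],[1,0,0.13,0,0,0,0],[1,0,0.13,0,0,0,0],[1,0,0.13,0,0,0,0],[1,0,0.13,0,0,0,0],[1,0,0.13,0,0,0,0]]

```text
t: 12.8
tcp_pos: [0.4693, 0.2046, 0.2693]
orientation: [[0.104, 0.001, -0.995], [0.995, 0.0, 0.104], [0.0, -1.0, -0.001]]
contact_force: [0.6, -0.1, 0.6]
opening: 0.999
```

```bash
python3 goal.py 0.4695 0.211 0.18 84
python3 - <<'E'
from m import *
snap('scene','s3');snap('top','t3')
c,p=mask('s3',(205,155,30,20),red);print('trig scene',len(p),p.mean(0),'before 221,167.25')
a=load('s0');t=load('t0')
ex=np.array([np.cos(np.radians(-6)),np.sin(np.radians(-6)),0]);ey=np.array([-ex[1],ex[0],0])
# saturation-weighted centroids: redness R-G over boxes
def wc(c,u,v,w,h):
    I=c['pixels'][v:v+h,u:u+w].astype(float);r=np.clip(I[...,0]-np.maximum(I[...,1],0)-60,0,None)
    # pure red only: blue~green
    r*= (np.abs(I[...,1]-I[...,2])<45)
    y,x=np.mgrid[v:v+h,u:u+w];return np.array([(r*x).sum(),(r*y).sum()])/r.sum(),[(int(k),round((r[i]*x[i]).sum()/r[i].sum(),1)) for i,k in enumerate(range(v,v+h)) if r[i].sum()>20]
print(wc(t,182,200,16,22)); print(wc(a,324,164,16,18))
G=np.array([.4695,.211,.126])
for n,c in(('top',t),('scene',a)):
    for dx in(-.022,.022):
        for dz in(-.019,.019): print(n,dx,dz,proj(c,G+ex*dx+[0,0,-dz])[0])
E
```

```text
t 12.8 tcp [0.4693 0.2046 0.2693] head 84.01655810669918 yaxis [ 0.001   0.0004 -1.    ] open 0.9988156052603777 F [ 0.6468 -0.1295  0.6334]
tool shift mm [ 6.3132 89.2893  0.528 ] turn about y deg (neg=ccw) 0.01655810669917912
trig scene 0 [nan nan] before 221,167.25
(array([190.6818, 210.6339]), [(206, np.float64(191.2)), (207, np.float64(191.1)), (208, np.float64(191.1)), (209, np.float64(191.0)), (210, np.float64(190.9)), (211, np.float64(190.6)), (212, np.float64(190.3)), (213, np.float64(190.2)), (214, np.float64(190.1)), (215, np.float64(190.2)), (216, np.float64(190.5))])
(array([331.8268, 171.2328]), [(169, np.float64(332.2)), (170, np.float64(332.1)), (171, np.float64(331.9)), (172, np.float64(331.7)), (173, np.float64(331.5)), (174, np.float64(331.5))])
top -0.022 -0.019 [189.9704 216.573 ]
top -0.022 0.019 [191.6771 216.5317]
top 0.022 -0.019 [191.5607 204.9929]
top 0.022 0.019 [193.2258 205.2391]
scene -0.022 -0.019 [332.6483 167.2125]
scene -0.022 0.019 [331.7038 175.5189]
scene 0.022 -0.019 [331.5985 173.7708]
scene 0.022 0.019 [330.6441 182.1734]<stdin>:3: RuntimeWarning: Mean of empty slice.
  ret = um.true_divide(
```

Run:
```python
from h import *
def crop(f,u,v,w,h):
    return cv2.resize(cv2.imread(f'pics/{f}.png')[v:v+h,u:u+w],(400,300),interpolation=cv2.INTER_CUBIC)
cv2.imwrite('pics/c3.png',np.vstack([np.hstack([crop('s3',190,155,80,60),crop('t3',260,180,80,60)]),np.hstack([crop('s3',270,100,120,90),crop('t3',140,160,100,75)])]))
```

```text
(no output)
```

View pics/c3.png

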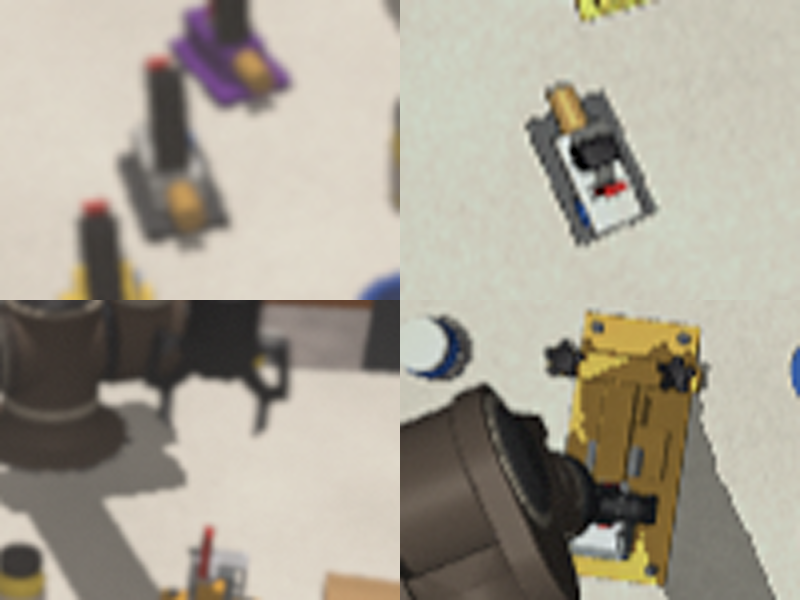

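The trigger looks as it did at rest in both views. In the scene view the jaws straddle the red fin. I descend and grip.

Emit:
drive_tool:
  plan:
    - [[0.16,0.5,0,0,0,0,0],[0,1,0,0,0,0,0],[0,1,0,0,0,0,0],[0,0.6,0,0,0,0,0],[0,0.5,0,0,0,0,0],[0,0.43,0,0,0,0,0],[0,0,0,0,0,0,0],[0,0,0,0,0,0,100],[0,0,0,0,0,0,150],[0,0,0,0,0,0,170]]

```text
t: 14.15
tcp_pos: [0.4704, 0.2098, 0.1079]
orientation: [[0.103, 0.001, -0.995], [0.995, 0.0, 0.103], [0.0, -1.0, -0.001]]
contact_force: [-0.3, -0.1, 0.8]
opening: 0.377
```

Emit:
drive_tool:
  plan:
    - [[0,0,0,0,0,0,185],[0,0,0,0,0,0,195],[0,0,0,0,0,0,205],[0,0,0,0,0,0,215],[0,0,0,0,0,0,225],[0,0,0,0,0,0,255],[0,0,0,0,0,0,255],[0,0,0,0,0,0,255],[0,0,0,0,0,0,255],[0,0,0,0,0,0,255]]

```text
t: 15.4
tcp_pos: [0.4701, 0.2097, 0.1074]
orientation: [[0.103, 0.0, -0.995], [0.995, 0.0, 0.103], [0.0, -1.0, -0.0]]
contact_force: [-0.1, 1.0, 1.6]
opening: 0.129
```

```bash
python3 goal.py 0.469 0.211 0.107 84
```

```text
t 15.4 tcp [0.4701 0.2097 0.1074] head 84.08741675082793 yaxis [ 0.0001  0.0003 -1.    ] open 0.12905794139300572 F [-0.1249  0.9643  1.5926]
tool shift mm [1.1397 0.3836 1.2465] turn about y deg (neg=ccw) 0.0874167508279271
```

Emit:
drive_tool:
  plan:
    - [[0.1,0,0,0,0,0,255],[0.1,0,0,0,0,0,255],[0.1,0,0,0,0,0,255],[0.1,0,0,0,0,0,255],[0.1,0,0,0,0,0,255],[0,0,0,0,0,0,255],[0,0,0,0,0,0,255],[0,0,0,0,0,0,255],[0,0,0,0,0,0,255],[0,0,0,0,0,0,255]]

```text
t: 16.65
tcp_pos: [0.4721, 0.2285, 0.1073]
orientation: [[0.104, 0.0, -0.995], [0.995, -0.003, 0.104], [-0.003, -1.0, -0.0]]
contact_force: [-1.0, -5.6, 5.0]
opening: 0.133
```

```bash
python3 goal.py 0.4701 0.2097 0.1074 84
python3 - <<'E'
from m import *
a=snap('scene','s4')
im=lambda f:cv2.resize(cv2.imread(f'pics/{f}.png')[140:240,285:385],(400,400),interpolation=cv2.INTER_CUBIC)
cv2.imwrite('pics/c4.png',np.hstack([im('s3'),im('s4')]))
E
```

```text
t 16.65 tcp [0.4721 0.2285 0.1073] head 84.04965500012914 yaxis [ 0.0002 -0.0027 -1.    ] open 0.1334683329949568 F [-0.9584 -5.561   4.9863]
tool shift mm [-18.9452  -0.0199   0.0446] turn about y deg (neg=ccw) 0.049655000129135374
```

View pics/c4.png

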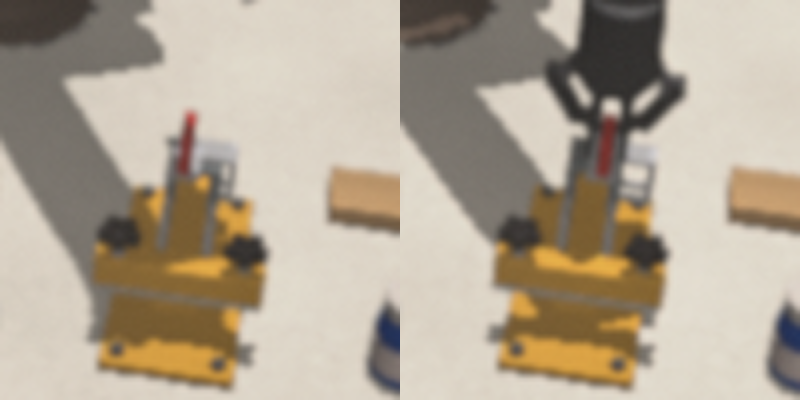

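The fin moved about 19 mm to +y, and the head and knobs have not moved. The 5.6 N force matches the spring. I lift straight up.

Emit:
drive_tool:
  plan:
    - [[0,-0.1,0,0,0,0,255],[0,-0.15,0,0,0,0,255],[0,-0.2,0,0,0,0,255],[0,-0.2,0,0,0,0,255],[0,-0.2,0,0,0,0,255],[0,-0.2,0,0,0,0,255],[0,-0.2,0,0,0,0,255],[0,-0.2,0,0,0,0,255],[0,-0.2,0,0,0,0,255],[0,-0.2,0,0,0,0,255]]

```text
t: 17.95
tcp_pos: [0.4722, 0.2296, 0.1819]
orientation: [[0.103, 0.0, -0.995], [0.995, 0.0, 0.103], [0.0, -1.0, -0.0]]
contact_force: [-0.7, 0.2, -6.2]
opening: 0.133
```

Emit:
drive_tool:
  plan:
    - [[0,-0.2,0,0,0,0,255],[0,-0.2,0,0,0,0,255],[0,-0.2,0,0,0,0,255],[0,-0.1,0,0,0,0,255],[0,0,0,0,0,0,255],[0,0,0,0,0,0,255],[0,0,0,0,0,0,255],[0,0,0,0,0,0,255],[0,0,0,0,0,0,255],[0,0,0,0,0,0,255]]

```text
t: 19.2
tcp_pos: [0.4721, 0.2295, 0.2093]
orientation: [[0.103, -0.0, -0.995], [0.995, 0.0, 0.103], [0.0, -1.0, 0.0]]
contact_force: [0.4, -0.1, -6.5]
opening: 0.134
```

```bash
python3 goal.py 0.4721 0.2285 0.2074 84
python3 - <<'E'
from m import *
snap('scene','s5');snap('top','t5')
im=lambda f,u,v:cv2.resize(cv2.imread(f'pics/{f}.png')[v:v+120,u:u+120],(400,400),interpolation=cv2.INTER_CUBIC)
cv2.imwrite('pics/c5.png',np.hstack([im('s5',275,120),im('t5',130,140)]))
E
```

```text
t 19.2 tcp [0.4721 0.2295 0.2093] head 84.08672212522974 yaxis [-0.  0. -1.] open 0.1343607169982941 F [ 0.4429 -0.1265 -6.5479]
tool shift mm [-1.0428  1.8891 -0.0777] turn about y deg (neg=ccw) 0.08672212522974121
```

View pics/c5.png

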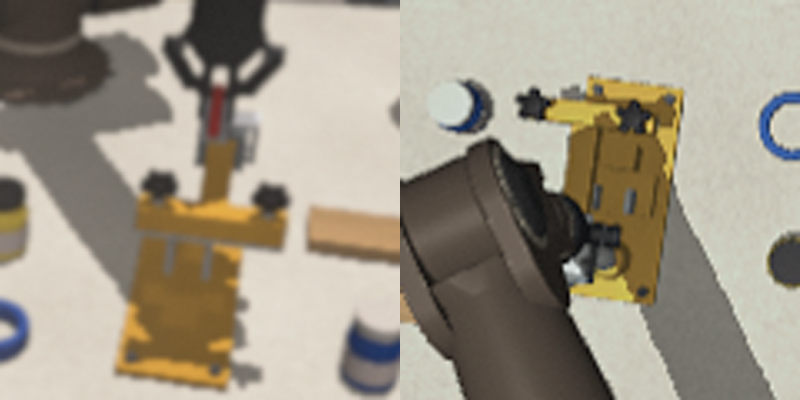

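The head hangs clear above the press. Before handing in, I quantify level from the knobs and check the trigger and that nothing is still moving.

Run:
```python
from m import *
a=load('s5');b=load('t5');f=.3
for s,t in(((160,185),(533,103)),((270,197),(633,117))):
    print(two(a,[275+s[0]*f,120+s[1]*f],b,[130+(t[0]-400)*f,140+t[1]*f]))
c,p=mask('t5',(290,205,25,25),red);print('trig',len(p),p.mean(0))
s=manip.observe();print(s['t'],np.abs(s['qvel']).max(),s['contact_force'],s['opening'])
```

```text
(array([0.613 , 0.222 , 0.2338]), np.float64(0.1039133229027841))
(array([0.6033, 0.2275, 0.1997]), np.float64(0.10875694967068696))
trig 6 [302.1667 217.3333]
19.3 0.0821940219564879 [ 0.1218 -0.8301 -6.2333] 0.13125136775136834
```

The knobs were paired the wrong way round: the scene view's left is -y and the top view's left is +y. I swap them.

Run:
```python
from m import *
a=load('s5');b=load('t5');f=.3
for s,t in(((160,185),(633,117)),((270,197),(533,103))):
    print(two(a,[275+s[0]*f,120+s[1]*f],b,[130+(t[0]-400)*f,140+t[1]*f]))
```

```text
(array([0.599 , 0.1718, 0.2095]), np.float64(0.0015158940011440998))
(array([0.6115, 0.2802, 0.2121]), np.float64(0.00014899188863047905))
```

Both knobs are at about 0.21 m (their tops should be at about 0.22), and they agree within 3 mm over 108 mm. The head is level, the trigger is at rest and the arm is still.

```bash
python3 -c "
from plant import manip
print(manip.job_done())"
```

```text
the job is handed in; nothing more can be done
None
```

I carried out the whole task and handed it in at about 19.3 s. The print head is still held in the gripper about 10 cm above its seat. The hand-in gave no verdict.

- **Trigger:** I squeezed the trigger on the grey-based grip until the jaws were 33 mm apart, which matches fully in. Then I let it go. In the top view its red pixels came back to exactly their starting position. The squeeze was a few millimetres off-centre: the arm was pushed aside by about 6 mm, with about 28 N sideways and 30 N upwards.
- **Latch:** I pulled the red handle about 19 mm to the head's +y with the head still seated. The spring force read 5.6 N, within the 4 to 7 N given.
- **Lift:** The head rose about 102 mm. The load reads 6.2 to 6.5 N, about 0.65 kg.
- **Last checks:** The two knobs are at the same height within 3 mm over 108 mm, so the head is level to about 1.4° side to side. The arm was still and the gripper was shut on the fin.

Two checks misled me at first:
- **Trigger mask:** my red mask found no trigger in the later scene pictures. The close crop showed it back at rest.
- **Knob pairing:** my first height measurement paired the knobs the wrong way round between the views (residual about 0.1 m). With the pairing corrected, the residual was under 2 mm.

I did not measure the bystanders separately, but nothing looked shifted in the crops I viewed.

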